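# Fill the gift jar with walnuts

## Robot

A 6-joint arm with a two-finger parallel gripper is mounted at the origin on the work surface. World frame = base frame: x ahead of the robot, y to its left, z up, the work surface at z = 0. Lengths are in mm, angles in rad, forces in N, time in s.
With the tool pointing down it reaches from about 275 to 875 mm from the base axis. Payload 12.5 kg.
Tool frame: the origin (TCP) lies between the finger pads; the fingertips stand 17 mm ahead of it and the grasp point (between the pads) lies 2 mm behind it; z points along the fingers, y is the line along which they close (so a half turn about z gives the same grasp; the last joint's range is limited). The gripper opens to 85 mm and grips with 20 to 120 N. Pads are 22 mm wide; open, the fingers measure 114 mm over their backs; the gripper's body (76 mm by 85 mm) begins 54 mm behind the grasp point. The pads swing forward as they close: fully open they stand 13 mm farther back than shut.
Start: joints at [-1.311, 0.351, 1.652, -0, 1.139, -0.085], TCP at [185.923, -517.607, 248.29] pointing down, gripper open.
Joint ranges: [-2.75, 2.75], [-0.79, 2.1], [0.01, 2.65], [-1.57, 4.71], [0.07, 3.14], [-2.87, 2.87]. Speed limits (rad/s): [2.22, 2.22, 2.79, 3.14, 3.14, 3.14].

## Interface

Orientations are given as a unit quaternion [x, y, z, w].
In Python, from cell import arm gives the robot as it stands.
- The arm moves only by the tool servo_tool, never from a script. Its argument "commands" is a list of rows, each a list of 5 numbers: the shift along the tool's x, y, z in m, then the turn about the tool's z in rad, then the closure in counts, from 0 (fully open) to 255 (shut). In form: [[tx, ty, tz, twist, grip], ...]. A call has 1 to 10 rows; each row shifts and turns the commanded pose from where the row before left it, along the tool's axes as they then stand; what a row does not reach is not made up. A row lasts 1/10 s, in which the tool goes at most 50 mm and 8.59 degrees, less where a joint would pass 70% of its speed; a pose out of reach is approached as far as the arm can. A call with a gripper value outside its range is refused whole. The fingers move at their own pace and stop on an object; "force" is the grip in N (left out, the last holds). Time passes only in rows, so rows that do not move let the fingers close. It gives the time, the measured TCP pose, the force, the opening and the grip force at its end, in the units of the state.
- arm.get_state(): the state, without advancing time (a new reading comes with each control period).
- arm.read_camera(name): name is "scene" or "top" or "wrist"; returns the picture (384x512x3 uint8, blue, green, red); there is no depth.
- arm.camera_params(name): a dict with "fx", "fy", "cx", "cy" (pixels), "rvec" (rotation vector, rad) and "tvec" (3), from world to camera coordinates, as OpenCV has them; the wrist camera has in their place "tool_from_camera" (4x4, takes a point from camera to tool coordinates, whose origin is the TCP and whose axes are the flange's). Camera axes: x right, y down, z forward; pixel columns grow to the right and rows downward; lengths in mm; the calibration is good to about 2 mm. A picture is of the moment at which its call begins: read the wrist's pose just before it. camera_params takes no time and is no camera call.
- arm.hand_in(): hands the job in; it is judged then, once.
The state is a dict: "time": time; "q": joint angles; "qvel": joint speeds; "joint_torque": joint torques, N m; "eef_pos": TCP position; "tcp_rot": TCP orientation; "force": force on the tool from outside, world axes, zero at the start; "moment": the same for the moment, N m; "grip_width": finger opening in mm; "grasp_force": force on a finger pad.
Only numpy, scipy, OpenCV 4.12 (cv2) and the standard library are available. Lean on these libraries where they do the work, as an engineer would, in place of code of your own. Each camera call takes 0.05 s, during which the arm holds its last target. There are 200 camera calls.

## Task

On the baking table, pour the three walnuts from the blue-handled scoop through the red funnel into the glass jar it sits in. Then set the scoop back down flat on the table and let go. Leave the jar standing about where it is, and leave the yellow-handled scoop of red candies alone.

Things in the scene. Friction and masses are not known exactly. Their poses are not given: they have to be found in the camera images.
- walnut_scoop: Aluminium scoop, blue handle, 120 g, flat on the table. Origin: centre of the pan's underside; z up, +y out of the open pouring end. Pan 90 long (y), 68 wide, 48 high. Floor rises 12 deg to the lip (y +45, z +25): level it keeps the nuts, tilted 45 to 55 deg nose down it empties. Handle: bar 16 wide (x), 22 tall, x 0, z +36, from y -45 to -152, best gripped at y -95. All mm.
- funnel_jar: Clear glass jar (88 mm wide, 100 high, floor at z 5) with a red funnel fixed in its mouth; loose, 0.5 kg, round. Origin: centre of the underside; z up. Funnel rim at z 157 mm, 144 mm wide inside; its 45 deg cone narrows to a spout 56 mm wide inside, which ends at z 78 mm in the jar.
- candy_scoop: Bystander: a scoop of the same shape, size and axes, with a yellow handle and two red candy balls in it. Not to be moved.
- walnut1: Whole walnut in its shell, brown, about 25 mm thick and 29 mm long, 12 g; origin at its centre. At the start it lies in the blue-handled scoop, towards its back wall.
- walnut2: Whole walnut in its shell, brown, about 25 mm thick and 29 mm long, 12 g; origin at its centre. At the start it lies in the blue-handled scoop, towards its back wall.
- walnut3: Whole walnut in its shell, brown, about 25 mm thick and 29 mm long, 12 g; origin at its centre. At the start it lies in the blue-handled scoop, towards its back wall.
There are look-alikes about, which are no part of the job. Leave any green or turquoise look-alike of the walnut1 alone.

How it is judged (in metres and radians):
On the way:
1. The blue-handled scoop is held up beside or over the funnel and tipped to pour (its origin higher than 120 mm, within 150 mm of the jar's axis, tilted over 20 degrees) (height (world z) of walnut_scoop above 0.12 m and horizontal distance between walnut_scoop and funnel_jar below 0.15 m and angle between walnut_scoop's own z axis and vertical above 0.35 rad), for 0.2 s.
At the end, for the whole second after the job is handed in: All three walnuts lie at rest inside the jar, below the funnel's spout; the blue-handled scoop stands flat on the table (within 10 degrees), released and at rest; the jar stands upright within 50 mm of where it started; the yellow-handled scoop is within 30 mm of where it started (horizontal distance between each of walnut1, walnut2, walnut3 and funnel_jar below 0.04 m and z of walnut1 in the frame of funnel_jar between 0.005 and 0.065 m and linear speed of each of walnut1, walnut2, walnut3 below 0.05 m/s and z of walnut2 in the frame of funnel_jar between 0.005 and 0.065 m and z of walnut3 in the frame of funnel_jar between 0.005 and 0.065 m and height (world z) of walnut_scoop between -0.01 and 0.012 m and angle between each of walnut_scoop, funnel_jar's own z axis and vertical below 0.17 rad and linear speed of walnut_scoop below 0.03 m/s and distance of funnel_jar from where it was at the start of the episode below 0.05 m and distance of candy_scoop from where it was at the start of the episode below 0.03 m); the robot touches nothing.
It fails at once if the candy scoop is moved by more than 30 mm (distance of candy_scoop from where it was at the start of the episode above 0.03 m).
It fails at once if the jar is knocked over (tilted more than 25 degrees) (angle between funnel_jar's own z axis and vertical above 0.44 rad).
It also fails if it takes over 67 s, if anything falls off the work surface, if the arm or the gripper's body presses on something with over 40 N, if the wrist force passes 120 N, or if a joint passes its speed limit or range.

## Working session

There is one attempt and no reset: what is moved stays moved. The work goes in short steps, Python scripts to look and compute and a tool call to move; the robot and the scene stay as the last step left them, time stands still between calls to the robot, and variables do not carry over. Pictures are saved under pics/ and viewed, at most 10 in all, crops included, and the job is handed in when it is done.

Besides the shell and the picture viewer there is one more tool, called after "Emit:" as a command line: name --pt "numbers of a row" for each row, then --argument value for the rest. servo_tool: Moves the arm, as the interface text tells. Its arguments: {"type":"object","properties":{"commands":{"type":"array"},"force":{"type":"number"}},"required":["commands"]}

```bash
mkdir -p pics; python3 - <<'E'
from cell import arm
import cv2,numpy as np
s=arm.get_state();print(s['time'],s['eef_pos'],s['tcp_rot'])
for n in('top','scene'):
    cv2.imwrite(f'pics/{n}0.png',arm.read_camera(n));print(n,arm.camera_params(n))
print(arm.camera_params('wrist'))
E
```

```text
0.0 [ 185.84056862 -517.31195346  247.75981764] [ 9.85176562e-01  1.71542387e-01 -5.17594977e-05 -5.89881512e-04]
top {'fx': 436.73368737180937, 'fy': 436.73368737180937, 'cx': 254.64657825120588, 'cy': 197.91299503306334, 'rvec': array([ 2.17136751, -2.19700125,  0.07126217]), 'tvec': array([  4.57235125, 492.38612303, 892.33582911])}
scene {'fx': 378.10948762935715, 'fy': 378.10948762935715, 'cx': 250.27417659065958, 'cy': 185.79899275695692, 'rvec': array([ 2.28787274,  1.40491402, -0.34937827]), 'tvec': array([-232.28955199, -368.40445021,  996.75722846])}
{'fx': 267.7444731031376, 'fy': 267.7444731031376, 'cx': 251.75288451957582, 'cy': 191.99856332702817, 'tool_from_camera': array([[ 1.39631188e-04, -9.60226295e-01, -2.79222927e-01,
         7.06753471e+01],
       [ 9.99999843e-01, -1.73591148e-05,  5.59767230e-04,
        -1.22346104e+00],
       [-5.42350276e-04, -2.79222961e-01,  9.60226142e-01,
        -1.25603603e+02],
       [ 0.00000000e+00,  0.00000000e+00,  0.00000000e+00,
         1.00000000e+00]])}
```

View pics/top0.png

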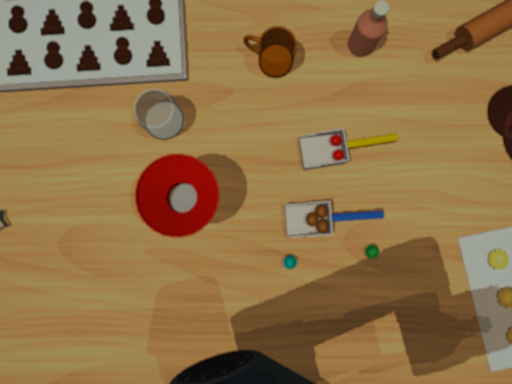

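View pics/scene0.png

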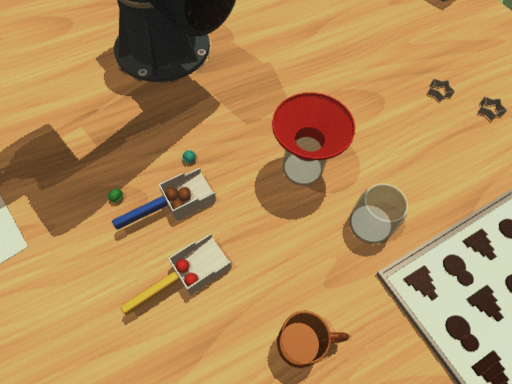

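The top view shows the blue scoop (pan about (309,218), handle end (383,214)), the candy scoop about (325,149), and the funnel rim centred near (177,195). I'll enlarge the crops to measure them.

```bash
python3 - <<'E'
import cv2
a=cv2.imread('pics/top0.png')[115:275,125:405]
cv2.imwrite('pics/topc.png',cv2.resize(a[75:135,150:270],None,fx=6.5,fy=6.5,interpolation=cv2.INTER_CUBIC))
import numpy as np
im=cv2.imread('pics/top0.png');h=cv2.cvtColor(im,cv2.COLOR_BGR2HSV)
m=((h[...,0]<6)|(h[...,0]>174))&(h[...,1]>180)&(h[...,2]>80);m[:, 240:]=0;m[:140]=0
c=max(cv2.findContours(m.astype('uint8'),0,1)[0],key=cv2.contourArea);print('rim',cv2.fitEllipse(c),cv2.boundingRect(c))
m=(h[...,0]>100)&(h[...,0]<125)&(h[...,1]>150)
c=max(cv2.findContours(m.astype('uint8'),0,1)[0],key=cv2.contourArea);print('blue',cv2.minAreaRect(c),cv2.boundingRect(c))
m=(h[...,0]>22)&(h[...,0]<35)&(h[...,1]>200)&(h[...,2]>120);m[170:]=0
c=max(cv2.findContours(m.astype('uint8'),0,1)[0],key=cv2.contourArea);print('yel',cv2.minAreaRect(c),cv2.boundingRect(c))
E
```

```text
rim ((176.84429931640625, 195.0745391845703), (80.566650390625, 82.49064636230469), 72.17156982421875) (136, 155, 83, 81)
blue ((357.46923828125, 215.55386352539062), (5.848177433013916, 49.434295654296875), 86.05481719970703) (333, 212, 50, 9)
yel ((372.4762268066406, 140.3474884033203), (7.132211685180664, 49.801979064941406), 81.11934661865234) (348, 134, 50, 14)
```

View pics/topc.png

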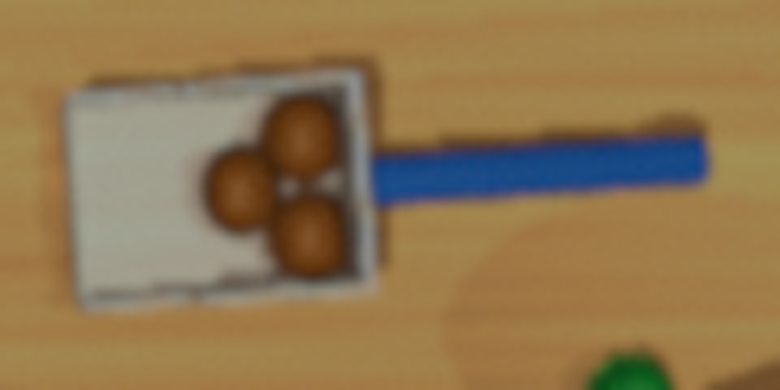

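The crop shows the handle running from (332.4,217.4) to (383.8,214.6) in full pixels. The three walnuts sit at the back wall, and the pan mouth points to image left.

```bash
cat > h.py <<'E'
import numpy as np,cv2
from cell import arm
def K(p): return np.array([[p['fx'],0,p['cx']],[0,p['fy'],p['cy']],[0,0,1]])
def px2w(n,u,v,z):
    p=arm.camera_params(n);R=cv2.Rodrigues(p['rvec'])[0];C=-R.T@p['tvec']
    d=R.T@np.linalg.inv(K(p))@[u,v,1];return C+d*(z-C[2])/d[2]
def w2px(n,X):
    p=arm.camera_params(n);return cv2.projectPoints(np.float64(X).reshape(-1,3),p['rvec'],p['tvec'],K(p),None)[0][:,0]
E
python3 - <<'E'
from h import *
r=lambda a:np.round(a,1)
p=arm.camera_params('top');print('cam',r(-cv2.Rodrigues(p['rvec'])[0].T@p['tvec']))
f=px2w('top',176.84,195.07,157);print('funnel',r(f),r(px2w('top',136,195,157)),r(px2w('top',219,195,157)))
a=px2w('top',332.4,217.4,47);b=px2w('top',383.8,214.6,47);print('handle',r(a),r(b),np.linalg.norm(b-a))
d=(a-b)/np.linalg.norm(a-b);print('y axis',d,'yaw',np.arctan2(d[1],d[0]))
o=(a+b)/2+d*98.5;o[2]=0;print('origin',r(o),'grip',r(o-d*95))
a2=px2w('top',348,144,47);b2=px2w('top',397.5,137,47);d2=(a2-b2)/np.linalg.norm(a2-b2);print('candy',r(a2),r(b2),r((a2+b2)/2+98.5*d2))
n=np.array([d[1],-d[0],0])
print('scene px check',r(w2px('scene',[a,b,f,f*[1,1,0]])))
# pan top corners in top view: y -45/+45? z48 back ; predicted px
P=[o+d*y+n*x+[0,0,z] for x,y,z in[(-34,-45,48),(34,-45,48),(-34,45,25),(34,45,25)]]
print(r((w2px('top',P)-[275,190])*6.5))
# tool y axis now
from scipy.spatial.transform import Rotation as Ro
print(Ro.from_quat(arm.get_state()['tcp_rot']).as_matrix().round(3))
E
```

```text
cam [429.5  -4.5 924.3]
funnel [489.4 135.4 157. ] [490.3 207.5 157. ] [488.6  61.1 157. ]
handle [ 449.3 -156.8   47. ] [ 453.7 -259.9   47. ] 103.22883440551688
y axis [-0.04268494  0.99908858  0.        ] yaw 1.6134942370162833
origin [ 447.3 -110.     0. ] grip [ 451.4 -204.9    0. ]
candy [ 597.7 -192.    47. ] [ 610.8 -292.8   47. ] [ 591.6 -144.7   47. ]
scene px check [[163.5 197.2]
 [112.  221.3]
 [312.6 122.1]
 [301.4 167.8]]
[[374.9 288.9]
 [360.2  68.4]
 [ 77.4 303.3]
 [ 64.6  88.5]]
[[ 0.941  0.338 -0.   ]
 [ 0.338 -0.941  0.001]
 [ 0.    -0.001 -1.   ]]
```

Emit:
servo_tool --pt "0.0378 -0.0173 0 0 120" --pt "0.0378 -0.0173 0 0 120" --pt "0.0378 -0.0173 0 0 120" --pt "0.0378 -0.0173 0 0 120" --pt "0.0378 -0.0173 0 0 120" --pt "0.0378 -0.0173 0 0 120" --pt "0.0378 -0.0173 0 0 120" --pt "0.0378 -0.0173 0 0 120" --pt "0.0378 -0.0173 0 0 120" --pt "0 0 0 0 120"

```text
time: 1.1
eef_pos: [455.8, -253.1, 248.0]
tcp_rot: [0.985, 0.173, 0.0, -0.0]
force: [-0.1, 0.1, 0.2]
grip_width: 45.1
grasp_force: 0.0
```

Emit:
servo_tool --pt "0 0 0.01 -0.141 120" --pt "0 0 0.01 -0.141 120" --pt "0 0 0.01 -0.141 120" --pt "0 0 0.01 -0.141 120" --pt "0 0 0.01 -0.141 120" --pt "0 0 0.01 -0.141 120" --pt "0 0 0.01 -0.141 120" --pt "0 0 0.01 -0.141 120" --pt "0 0 0.01 -0.141 120" --pt "0 0 0 0 120"

```text
time: 2.1
eef_pos: [452.5, -256.0, 157.1]
tcp_rot: [0.691, 0.723, -0.0, -0.001]
force: [-0.6, -0.3, 0.3]
grip_width: 45.2
grasp_force: 0.0
```

Emit:
servo_tool --pt "0 0.001 0.03 0 120" --pt "0 0 0.03 0 120" --pt "0 0 0.025 0 120" --pt "0 0 0.016 0 120" --pt "0 0 0 0 120" --pt "0 0 0 0 255" --pt "0 0 0 0 255" --pt "0 0 0 0 255" --pt "0 0 0 0 255" --force 120

```text
time: 3.0
eef_pos: [454.9, -256.5, 58.1]
tcp_rot: [0.692, 0.722, 0.0, 0.001]
force: [-0.1, -1.9, 1.0]
grip_width: 10.3
grasp_force: 118.0
```

```bash
python3 - <<'E'
from h import *
s=arm.get_state();print(s['time'],s['eef_pos'].round(1),s['grip_width'],s['grasp_force'])
cv2.imwrite('pics/s1.png',cv2.resize(arm.read_camera('scene')[150:260,80:240],None,fx=5,fy=5,interpolation=cv2.INTER_CUBIC))
E
```

```text
3.0 [ 454.9 -256.5   58.1] 10.282961990023635 117.9610912129283
```

View pics/s1.png

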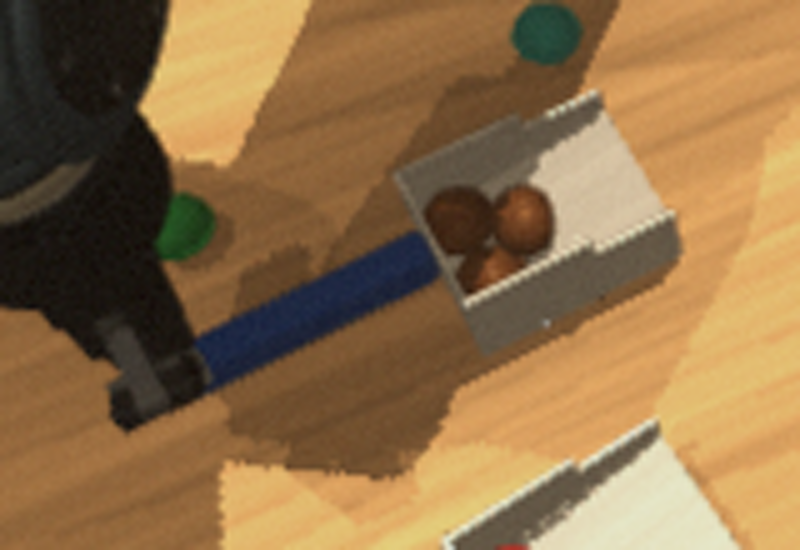

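The picture shows the fingers holding the end of the blue handle at about crop pixel (170,380), with the three walnuts still in the pan. Next I'll lift it a little and check whether it stays level.

Emit:
servo_tool --pt "0 0 -0.01 0 255" --pt "0 0 -0.01 0 255" --pt "0 0 0 0 255" --pt "0 0 0 0 255" --force 120

```text
time: 3.45
eef_pos: [454.6, -256.1, 77.7]
tcp_rot: [0.692, 0.722, 0.0, 0.0]
force: [0.3, 0.0, -2.4]
grip_width: 10.4
grasp_force: 117.9
```

```bash
python3 - <<'E'
from h import *
s=arm.get_state();print(s['time'],s['eef_pos'].round(1),s['grip_width'],s['grasp_force'],s['force'].round(2),s['moment'].round(3))
cv2.imwrite('pics/s2.png',cv2.resize(arm.read_camera('scene')[150:260,80:240],None,fx=5,fy=5,interpolation=cv2.INTER_CUBIC))
E
```

```text
3.45 [ 454.6 -256.1   77.7] 10.387283330999471 117.94891141355038 [ 0.28  0.01 -2.44] [-0.177 -0.005 -0.034]
```

View pics/s2.png

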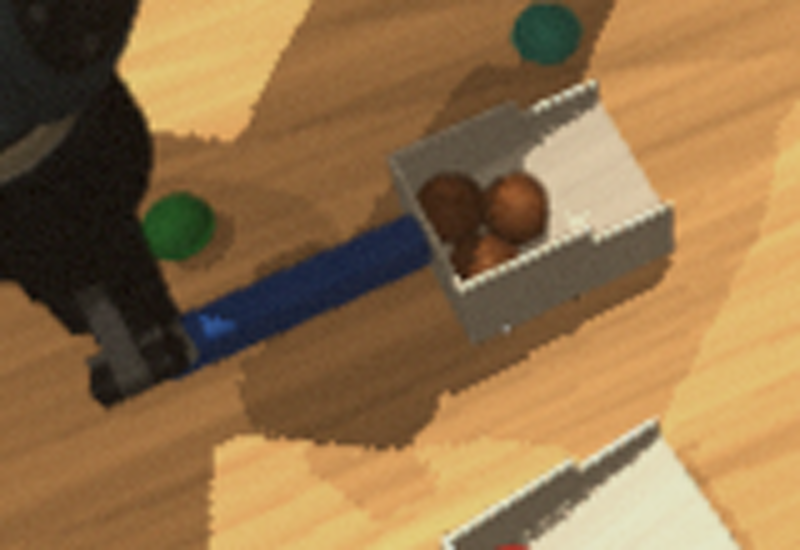

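Both pan corners rose less than the grip did, so it tilted nose down by about 3 deg. I'll check whether it creeps at 120 N, and whether it moves when I drop the force.

```bash
cat >> h.py <<'E'
def model(o,d,th,pv,x,y,z):
    """scoop-local (x,y,z) -> world; pitched th nose down about the pivot pv (local y,z) sitting at world o"""
    n=np.array([d[1],-d[0],0.]);a=y-pv[0];b=z-pv[1];c,s=np.cos(th),np.sin(th)
    return np.array(o)+n*x+d*(a*c+b*s)+np.array([0,0,1.])*(-a*s+b*c)
def grab(name):
    im=arm.read_camera('scene');cv2.imwrite('pics/'+name+'.png',im);return im
def fl(a,b,P):
    q,st,e=cv2.calcOpticalFlowPyrLK(cv2.cvtColor(a,6),cv2.cvtColor(b,6),np.float32(P).reshape(-1,1,2),None,winSize=(13,13),maxLevel=3);return q[:,0]
E
python3 - <<'E'
from h import *
r=grab('r2')
d=np.array([-.0427,.9991,0]);P=np.array([[80+597/5,150+83/5],[80+672/5,150+206/5],[80+390/5,150+158/5],[80+460/5,150+290/5]])
g=np.array([454.6,-256.1,77.7-17+8-11])   # handle axis height at grip
for t in range(-2,9,2):
    L=[model(g,d,np.radians(t),(-146,36),x,y,z) for x,y,z in[(-34,45,44),(34,45,44),(-34,-45,48),(34,-45,48)]]
    print(t,w2px('scene',L).round(1).tolist())
print(P.tolist())
E
```

```text
-2 [[197.4, 158.1], [213.1, 184.5], [154.5, 177.2], [168.9, 205.3]]
0 [[198.0, 159.9], [213.5, 186.2], [155.2, 178.0], [169.5, 206.0]]
2 [[198.4, 161.7], [213.8, 187.8], [155.7, 178.9], [170.0, 206.8]]
4 [[198.8, 163.5], [214.1, 189.5], [156.2, 179.7], [170.5, 207.6]]
6 [[199.0, 165.3], [214.2, 191.1], [156.6, 180.6], [170.9, 208.4]]
8 [[199.1, 167.1], [214.2, 192.9], [157.0, 181.5], [171.2, 209.2]]
[[199.4, 166.6], [214.4, 191.2], [158.0, 181.6], [172.0, 208.0]]
```

Emit:
servo_tool --pt "0 0 0 0 255" --pt "0 0 0 0 255" --pt "0 0 0 0 255" --pt "0 0 0 0 255" --pt "0 0 0 0 255"

```text
time: 4.05
eef_pos: [454.5, -256.0, 77.2]
tcp_rot: [0.692, 0.722, -0.0, -0.0]
force: [-0.1, 0.1, -2.2]
grip_width: 10.2
grasp_force: 118.0
```

```bash
python3 - <<'E'
from h import *
P=np.array([[80+597/5,150+83/5],[80+672/5,150+206/5],[80+390/5,150+158/5],[80+460/5,150+290/5]])
a=cv2.imread('pics/r2.png');b=grab('r3');print((fl(a,b,P)-P).round(2).tolist(),arm.get_state()['moment'].round(3))
E
```

```text
[[-0.06, 0.03], [0.0, -0.01], [-0.01, -0.0], [-0.02, 0.04]] [-0.158 -0.028 -0.028]
```

Emit:
servo_tool --pt "0 0 0 0 255" --pt "0 0 0 0 255" --force 60

```text
time: 4.3
eef_pos: [454.5, -256.0, 77.3]
tcp_rot: [0.692, 0.722, 0.0, -0.0]
force: [-0.9, -0.2, -1.0]
grip_width: 10.1
grasp_force: 118.0
```

```bash
python3 - <<'E'
from h import *
P=np.array([[80+597/5,150+83/5],[80+672/5,150+206/5],[80+390/5,150+158/5],[80+460/5,150+290/5]])
a=cv2.imread('pics/r2.png');b=grab('r4');print((fl(a,b,P)-P).round(2).tolist(),arm.get_state()['moment'].round(3),arm.get_state()['force'].round(2))
E
```

```text
[[-0.04, 0.01], [-0.02, -0.02], [0.02, -0.07], [-0.03, 0.02]] [-0.18  -0.012  0.046] [ 0.68  0.42 -1.78]
```

The grip holds at 120 N without creeping. The reported force didn't drop when I set 60 N, so I'll send a new closure count along with a low force.

Emit:
servo_tool --pt "0 0 0 0 250" --pt "0 0 0 0 250" --force 20

```text
time: 4.55
eef_pos: [454.5, -256.0, 77.3]
tcp_rot: [0.692, 0.722, 0.0, -0.0]
force: [1.2, 0.3, -2.2]
grip_width: 10.1
grasp_force: 118.0
```

```bash
python3 - <<'E'
from h import *
P=np.array([[80+597/5,150+83/5],[80+672/5,150+206/5],[80+390/5,150+158/5],[80+460/5,150+290/5]])
a=cv2.imread('pics/r2.png');b=grab('r5');print((fl(a,b,P)-P).round(2).tolist(),arm.get_state()['moment'].round(3),arm.get_state()['force'].round(2),arm.get_state()['grasp_force'])
E
```

```text
[[-0.06, 0.01], [-0.01, -0.03], [-0.03, -0.06], [-0.02, 0.03]] [-0.169 -0.058  0.019] [ 0.35 -0.16 -1.84] 117.96638639643788
```

Emit:
servo_tool --pt "0 0 0 0 222" --pt "0 0 0 0 222" --force 20

```text
time: 4.8
eef_pos: [454.5, -256.0, 77.3]
tcp_rot: [0.692, 0.722, 0.0, -0.0]
force: [-0.0, 0.1, -1.8]
grip_width: 11.7
grasp_force: 94.0
```

Emit:
servo_tool --pt "0 0 0 0 217" --pt "0 0 0 0 217"

```text
time: 5.0
eef_pos: [454.5, -256.0, 77.3]
tcp_rot: [0.692, 0.722, 0.0, 0.0]
force: [0.4, -0.1, -0.8]
grip_width: 13.0
grasp_force: 62.9
```

```bash
python3 - <<'E'
from h import *
P=np.array([[80+597/5,150+83/5],[80+672/5,150+206/5],[80+390/5,150+158/5],[80+460/5,150+290/5]])
a=cv2.imread('pics/r2.png');b=grab('r6');s=arm.get_state();print((fl(a,b,P)-P).round(2).tolist(),s['moment'].round(3),s['force'].round(2),s['grasp_force'],s['time'])
E
```

```text
[[-0.06, 0.01], [-0.01, -0.03], [-0.01, -0.02], [-0.05, 0.04]] [-0.106  0.002  0.035] [-0.34 -0.43 -1.51] 62.90904879570007 5.05
```

The grip force follows the closure count at about 6 N per count, so I'll keep easing off to find where it slips.

Emit:
servo_tool --pt "0 0 0 0 213" --pt "0 0 0 0 213"

```text
time: 5.25
eef_pos: [454.5, -256.0, 77.3]
tcp_rot: [0.692, 0.722, 0.0, 0.0]
force: [0.4, 0.1, -0.9]
grip_width: 14.0
grasp_force: 37.4
```

```bash
cat > t.py <<'E'
from h import *
import sys
P=np.array([[80+597/5,150+83/5],[80+672/5,150+206/5],[80+390/5,150+158/5],[80+460/5,150+290/5]])
a=cv2.imread('pics/r2.png');b=grab(sys.argv[1]);s=arm.get_state();print((fl(a,b,P)-P).round(2).tolist(),s['moment'].round(3),s['force'].round(2),s['grasp_force'],s['time'])
E
python3 t.py r7
```

```text
[[-0.06, 0.0], [-0.0, -0.02], [-0.06, -0.04], [-0.05, 0.01]] [-0.194  0.024 -0.032] [-0.4   0.7  -1.25] 37.45278239250183 5.3
```

Emit:
servo_tool --pt "0 0 0 0 211" --pt "0 0 0 0 211"

```text
time: 5.5
eef_pos: [454.5, -256.0, 77.3]
tcp_rot: [0.692, 0.722, 0.0, -0.0]
force: [0.4, 0.5, -1.5]
grip_width: 15.0
grasp_force: 24.5
```

```bash
python3 t.py r8
```

```text
[[-0.53, 3.31], [-0.01, 3.17], [0.12, 0.91], [0.29, 1.87]] [-0.133  0.022 -0.03 ] [-0.49 -0.29 -2.27] 24.532928466796875 5.55
```

Emit:
servo_tool --pt "0 0 0 0 209"

```text
time: 5.65
eef_pos: [454.5, -256.0, 77.3]
tcp_rot: [0.692, 0.722, 0.0, -0.0]
force: [-0.0, -0.0, -1.2]
grip_width: 15.5
grasp_force: 11.6
```

```bash
python3 t.py r9
```

```text
[[-0.53, 3.33], [-0.04, 3.19], [-0.0, 1.15], [0.27, 1.88]] [-0.047 -0.063  0.005] [-0.22  1.02 -0.72] 11.5428726375103 5.7
```

It holds at 37 N and slips nose down at about 25 N (count 211–212). That lets me tip it by easing the grip over the funnel. First I'll press it flat on the table again and re-grip hard.

Emit:
servo_tool --pt "0 0 0.01 0 209" --pt "0 0 0.009 0 209" --pt "0 0 0 0 209" --pt "0 0 0 0 255" --pt "0 0 0 0 255" --pt "0 0 0 0 255" --pt "0 0 -0.005 0 255" --pt "0 0 -0.01 0 255" --pt "0 0 -0.015 0 255" --pt "0 0 -0.02 0 255" --force 120

```text
time: 6.7
eef_pos: [454.3, -256.0, 109.2]
tcp_rot: [0.692, 0.722, -0.0, -0.0]
force: [-0.7, 0.1, -0.8]
grip_width: 10.5
grasp_force: 118.0
```

Emit:
servo_tool --pt "0 0 -0.025 0 255" --pt "0 0 -0.025 0 255" --pt "0 0 -0.025 0 255" --pt "0 0 -0.025 0 255" --pt "0 0 -0.025 0 255" --pt "0 0 -0.025 0 255" --pt "0 0 -0.02 0 255" --pt "0 0 -0.015 0 255" --pt "0 0 -0.008 0 255" --pt "0 0 0 0 255"

```text
time: 7.7
eef_pos: [454.6, -256.2, 302.5]
tcp_rot: [0.692, 0.722, 0.0, 0.001]
force: [0.2, 0.7, -1.4]
grip_width: 9.9
grasp_force: 118.1
```

```bash
python3 - <<'E'
from h import *
s=arm.get_state();print(s['time'],s['eef_pos'].round(1),s['grasp_force'])
im=grab('s4');cv2.imwrite('pics/s4c.png',cv2.resize(im[50:260,50:300],None,fx=3,fy=2.8))
E
```

```text
7.7 [ 454.6 -256.2  302.5] 118.08520009741187
```

View pics/s4c.png

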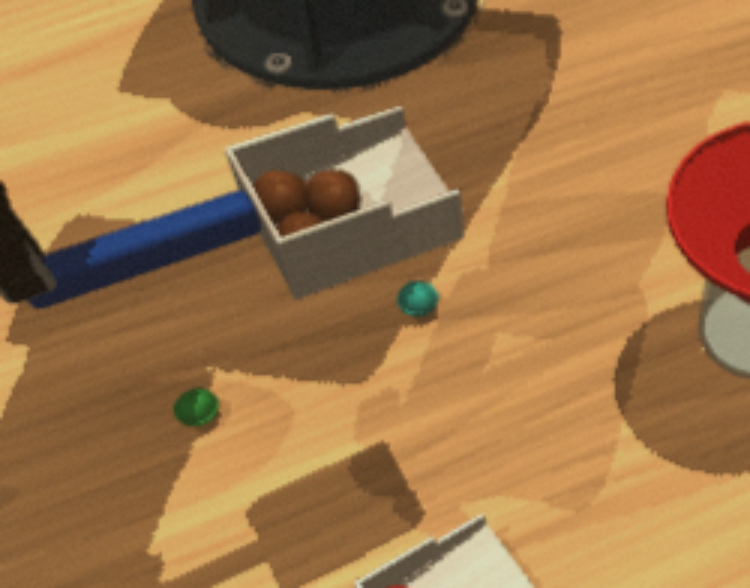

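The scoop is up and level with all three walnuts in it (at about (300,200) in the crop). Next I'll carry it to the funnel.

Emit:
servo_tool --pt "0.006 0.0013 0 0 255" --pt "0.012 0.0025 0 0 255" --pt "0.018 0.0038 0 0 255" --pt "0.022 0.0047 0 0 255" --pt "0.024 0.0051 0 0 255" --pt "0.024 0.0051 0 0 255" --pt "0.024 0.0051 0 0 255" --pt "0.024 0.0051 0 0 255" --pt "0.024 0.0051 0 0 255" --pt "0.022 0.0047 0 0 255"

```text
time: 8.75
eef_pos: [488.0, -52.4, 300.8]
tcp_rot: [0.692, 0.722, -0.0, -0.0]
force: [0.7, 0.3, -1.6]
grip_width: 10.0
grasp_force: 118.1
```

Emit:
servo_tool --pt "0.018 0.0038 0 0 255" --pt "0.012 0.0025 0 0 255" --pt "0.008 0.0017 0 0 255" --pt "0.004 0.0008 0 0 255" --pt "0.0025 0.0005 0 0 255" --pt "0 0 0 0 255" --pt "0 0 0 0 255"

```text
time: 9.45
eef_pos: [495.7, -9.9, 301.3]
tcp_rot: [0.692, 0.722, -0.0, 0.0]
force: [-0.6, 0.9, -1.4]
grip_width: 10.0
grasp_force: 118.1
```

```bash
python3 - <<'E'
from h import *
s=arm.get_state();print(s['time'],s['eef_pos'].round(1),s['grasp_force'])
a=grab('s5')[20:220,130:400];b=arm.read_camera('top');cv2.imwrite('pics/t5.png',b)
cv2.imwrite('pics/s5c.png',cv2.resize(np.hstack([a,b[100:300,130:330]]),None,fx=1.7,fy=2.))
E
```

```text
9.45 [495.7  -9.9 301.3] 118.08972856029868
```

View pics/s5c.png

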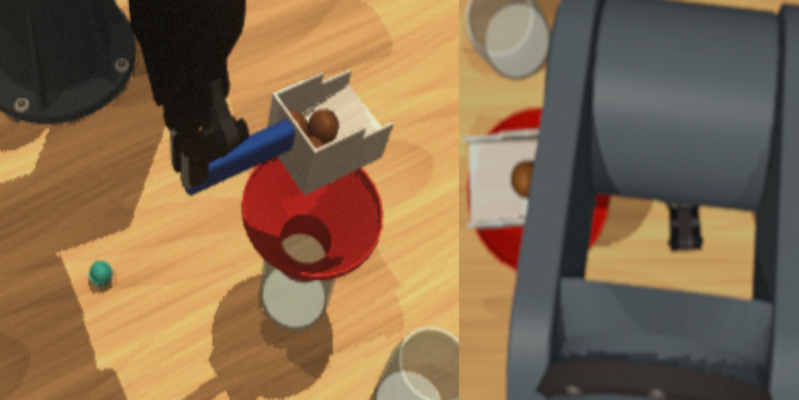

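The pan is over the funnel: the top view shows it centred across the rim, with the mouth past the axis and the walnuts at the back. I'll write a tilt gauge from the blue handle's direction, then ease the grip.

```bash
cat > tilt.py <<'E'
from h import *
import sys
im=grab(sys.argv[1]);s=arm.get_state();h=cv2.cvtColor(im,cv2.COLOR_BGR2HSV)
m=(h[...,0]>100)&(h[...,0]<128)&(h[...,1]>150)
c=max(cv2.findContours(m.astype('uint8'),0,1)[0],key=cv2.contourArea);n=np.argwhere(m)[:,::-1]
v=cv2.fitLine(np.concatenate([c]).astype(np.float32),2,0,.01,.01).ravel()
d=np.array([-.0427,.9991,0]);g=s['eef_pos']-[0,0,14]
T=np.arange(-100,40,.5);A=[]
for t in -T:
    a,b=w2px('scene',[model(g,d,np.radians(t),(-146,44),0,y,36) for y in(-130,-45)]);e=(b-a)/np.linalg.norm(b-a);A.append(abs(e[0]*v[1]-e[1]*v[0]))
th=-T[np.argmin(A)]
lip=model(g,d,np.radians(th),(-146,44),0,45,25)
print('t',s['time'],'tilt',th,'area',m.sum(),'cen',v[2:].round(),'lip',lip.round(),'gf',round(s['grasp_force']),'mom',s['moment'].round(2))
# walnut-coloured pixels
w=(h[...,0]<14)&(h[...,1]>120)&(h[...,2]>40)&(h[...,2]<150);print('red/brown',w[20:220,130:400].sum())
E
python3 tilt.py q0
```

```text
t 9.6 tilt -1.0 area 315 cen [277.  92.] lip [488. 181. 272.] gf 118 mom [-0.17  0.08 -0.07]
red/brown 2556
```

Emit:
servo_tool --pt "0 0 0 0 214" --pt "0 0 0 0 212" --pt "0 0 0 0 212" --force 120

```text
time: 9.9
eef_pos: [495.7, -9.6, 301.3]
tcp_rot: [0.692, 0.722, 0.0, 0.0]
force: [0.5, -0.1, -1.4]
grip_width: 14.4
grasp_force: 31.0
```

```bash
python3 tilt.py q1
```

```text
t 9.95 tilt -2.5 area 281 cen [278.  92.] lip [488. 182. 277.] gf 31 mom [-0.14 -0.    0.01]
red/brown 2558
```

Emit:
servo_tool --pt "0 0 0 0 211" --pt "0 0 0 0 211" --pt "0 0 0 0 216"

```text
time: 10.25
eef_pos: [495.7, -9.5, 301.3]
tcp_rot: [0.692, 0.722, -0.0, -0.0]
force: [-0.3, -0.1, -1.8]
grip_width: 13.8
grasp_force: 42.6
```

```bash
python3 tilt.py q2
```

```text
t 10.3 tilt 5.0 area 292 cen [277.  95.] lip [488. 179. 252.] gf 43 mom [-0.1   0.02 -0.  ]
red/brown 2372
```

Emit:
servo_tool --pt "0 0 0 0 211" --pt "0 0 0 0 211" --pt "0 0 0 0 211" --pt "0 0 0 0 216"

```text
time: 10.7
eef_pos: [495.7, -9.6, 301.3]
tcp_rot: [0.692, 0.722, -0.0, 0.0]
force: [-0.6, 0.6, -0.8]
grip_width: 14.0
grasp_force: 42.1
```

```bash
python3 tilt.py q3
```

```text
t 10.75 tilt 17.5 area 272 cen [275. 100.] lip [488. 167. 212.] gf 42 mom [-0.14  0.02  0.  ]
red/brown 2062
```

Emit:
servo_tool --pt "0 0 -0.006 0 211" --pt "0 0 -0.007 0 211" --pt "0 0 -0.007 0 211" --pt "0 0 0 0 216"

```text
time: 11.15
eef_pos: [496.2, -9.6, 322.6]
tcp_rot: [0.692, 0.722, 0.001, 0.001]
force: [0.6, 0.9, -0.9]
grip_width: 14.3
grasp_force: 40.7
```

```bash
python3 tilt.py q4; python3 - <<'E'
import cv2,numpy as np
cv2.imwrite('pics/q34.png',cv2.resize(np.hstack([cv2.imread(f'pics/q{i}.png')[20:220,200:360] for i in(3,4)]),None,fx=2.5,fy=2.5))
E
```

```text
t 11.2 tilt 31.5 area 192 cen [271.  97.] lip [489. 143. 192.] gf 41 mom [-0.07  0.08  0.01]
red/brown 2207
```

View pics/q34.png

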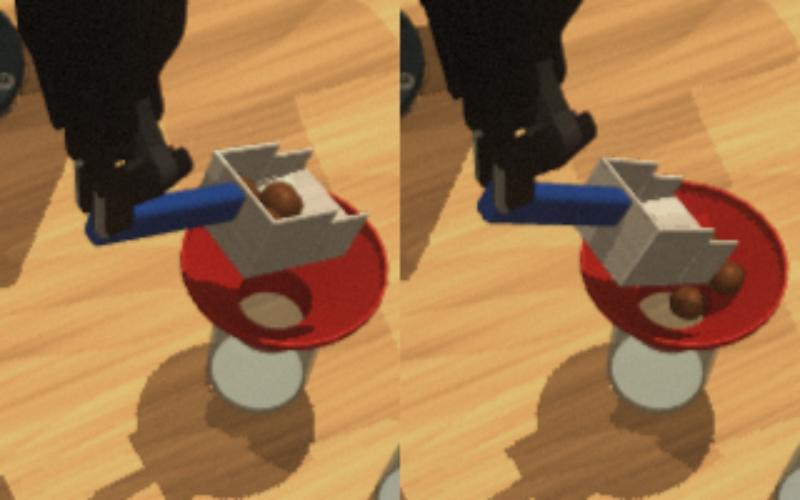

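At 31 deg two walnuts are rolling down the funnel, at about (685,300) and (730,275) in the crop. The third isn't visible. I'll tip further to about 45–50 deg, with a small move forward and up.

Emit:
servo_tool --pt "0 0 0 0 216" --pt "0 0 0 0 216" --pt "0.005 0 -0.005 0 216" --pt "0.008 0 -0.006 0 211" --pt "0.007 0 -0.006 0 211" --pt "0 0 0 0 211" --pt "0 0 0 0 216" --pt "0 0 0 0 216" --pt "0 0 0 0 216"

```text
time: 12.1
eef_pos: [494.8, 10.3, 338.1]
tcp_rot: [0.692, 0.722, -0.0, -0.0]
force: [-0.1, -0.5, -1.0]
grip_width: 14.2
grasp_force: 40.6
```

```bash
python3 tilt.py q5; python3 - <<'E'
import cv2,numpy as np
from h import *
a=cv2.imread('pics/q5.png')[20:220,200:360];b=arm.read_camera('top')[120:280,110:270]
cv2.imwrite('pics/q5c.png',np.hstack([cv2.resize(a,(400,500)),cv2.resize(b,(400,500))]))
E
```

```text
t 12.15 tilt 32.5 area 171 cen [284.  85.] lip [488. 161. 205.] gf 41 mom [-0.13 -0.01 -0.02]
red/brown 2097
```

View pics/q5c.png

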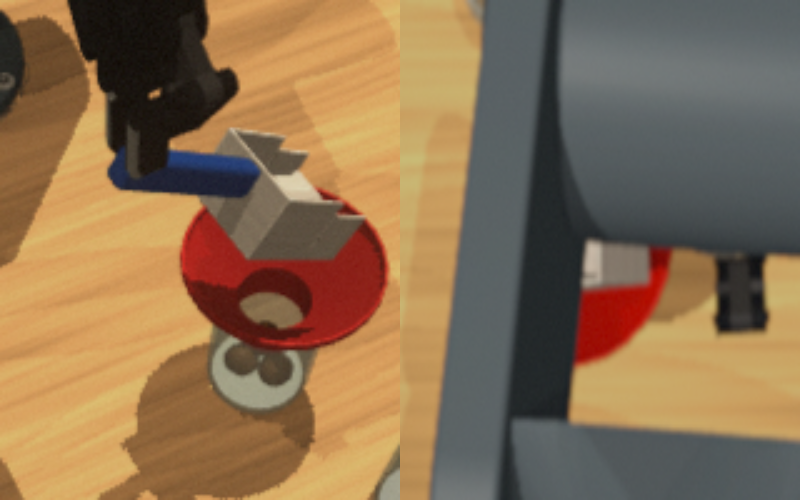

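Two walnuts are on the jar floor, at about (242,360) and (277,370), and a brown edge shows in the spout at (268,326). The lighter scoop didn't slip, so I'll ease further to make sure it's empty.

Emit:
servo_tool --pt "0 0 0 0 210" --pt "0 0 0 0 210" --pt "0 0 0 0 210" --pt "0 0 0 0 217" --pt "0 0 0 0 217"

```text
time: 12.7
eef_pos: [494.9, 10.4, 338.3]
tcp_rot: [0.692, 0.722, 0.0, 0.0]
force: [0.2, 1.1, -1.5]
grip_width: 13.9
grasp_force: 45.1
```

```bash
python3 tilt.py q6
```

```text
t 12.75 tilt 32.0 area 173 cen [284.  85.] lip [488. 162. 207.] gf 45 mom [-0.04 -0.04 -0.02]
red/brown 2083
```

Emit:
servo_tool --pt "0 0 0 0 209" --pt "0 0 0 0 209" --pt "0 0 0 0 209" --pt "0 0 0 0 217" --pt "0 0 0 0 217"

```text
time: 13.25
eef_pos: [494.9, 10.5, 338.3]
tcp_rot: [0.692, 0.722, 0.0, 0.0]
force: [-0.9, 0.6, -1.3]
grip_width: 13.5
grasp_force: 42.2
```

```bash
python3 tilt.py q7
```

```text
t 13.3 tilt 54.0 area 22 cen [268.  93.] lip [491. 107. 159.] gf 42 mom [-0.03 -0.01  0.  ]
red/brown 2017
```

Emit:
servo_tool --pt "0 0 -0.008 0 225" --pt "0 0 -0.015 0 225" --pt "0 0 -0.015 0 225" --pt "0 0 -0.008 0 225" --pt "-0.008 -0.0022 0 0 225" --pt "-0.016 -0.0045 0 0 225" --pt "-0.024 -0.0067 0 0 225" --pt "-0.024 -0.0067 0 0 225" --pt "-0.024 -0.0067 0 0 225" --pt "-0.024 -0.0067 0 0 225"

```text
time: 14.3
eef_pos: [465.8, -112.2, 383.6]
tcp_rot: [0.692, 0.722, -0.0, -0.0]
force: [0.3, 0.4, -1.1]
grip_width: 11.6
grasp_force: 75.9
```

Emit:
servo_tool --pt "-0.024 -0.0067 -0.0 0 225" --pt "-0.016 -0.0045 0.01 0 225" --pt "-0.008 -0.0022 0.02 0 225" --pt "0 0 0.025 0 225" --pt "0 0 0.025 0 225" --pt "0 0 0.025 0 225" --pt "0 0 0.025 0 225" --pt "0 0 0.02 0 225" --pt "0 0 0.01 0 225" --pt "0 0 0 0 225"

```text
time: 15.3
eef_pos: [454.5, -159.4, 223.1]
tcp_rot: [0.692, 0.722, -0.0, -0.001]
force: [-0.7, 0.4, -0.3]
grip_width: 11.8
grasp_force: 75.9
```

```bash
python3 tilt.py q8; python3 - <<'E'
import cv2
for i in(3,5,7,8):
    h=cv2.cvtColor(cv2.imread(f'pics/q{i}.png')[155:186,284:326],cv2.COLOR_BGR2HSV)
    print(i,((h[...,1]>70)&(h[...,2]<150)).sum(),((h[...,2]<110)).sum())
E
```

```text
t 15.35 tilt 55.0 area 134 cen [166. 163.] lip [451. -66.  43.] gf 76 mom [-0.07 -0.07  0.06]
red/brown 818
3 441 233
5 718 522
7 691 508
8 654 425
```

Emit:
servo_tool --pt "0 0 0.02 0 214" --pt "0 0 0.018 0 211" --pt "-0.014 0 0.009 0 211" --pt "-0.014 0 0.009 0 211" --pt "-0.012 0 0.012 0 211" --pt "-0.012 0 0.012 0 211" --pt "0 0 0 0 211"

```text
time: 16.05
eef_pos: [457.3, -212.5, 143.5]
tcp_rot: [0.692, 0.722, -0.0, -0.0]
force: [0.8, -1.5, 1.3]
grip_width: 14.6
grasp_force: 21.8
```

```bash
python3 tilt.py q9
```

```text
t 16.1 tilt 31.0 area 210 cen [151. 191.] lip [451. -58.  15.] gf 22 mom [-0.15 -0.03 -0.05]
red/brown 793
```

The table is levelling the scoop as planned, so I'll continue down.

Emit:
servo_tool --pt "-0.01 0 0.0135 0 211" --pt "-0.01 0 0.0135 0 211" --pt "-0.007 0 0.015 0 211" --pt "-0.007 0 0.015 0 211" --pt "-0.004 0 0.013 0 211" --pt "-0.003 0 0.012 0 211" --pt "0 0 0.003 0 210" --pt "0 0 0 0 209"

```text
time: 16.9
eef_pos: [459.0, -252.0, 58.8]
tcp_rot: [0.692, 0.722, -0.0, -0.001]
force: [-0.2, 1.4, 0.5]
grip_width: 15.4
grasp_force: 11.6
```

```bash
python3 tilt.py q10
```

```text
t 16.95 tilt 86.5 area 29 cen [133. 218.] lip [ 459. -259. -147.] gf 12 mom [0.14 0.04 0.01]
red/brown 821
```

Emit:
servo_tool --pt "0 0 0 0 190" --pt "0 0 0 0 150" --pt "0 0 0 0 120" --pt "0 0 0 0 120" --pt "0 0 -0.02 0 120" --pt "0 0 -0.04 0 120" --pt "0 0 -0.04 0 120" --pt "-0.03 0 -0.04 0 120" --pt "-0.04 0 -0.04 0 120" --pt "-0.04 0 0 0 120"

```text
time: 17.95
eef_pos: [465.2, -359.6, 240.3]
tcp_rot: [0.691, 0.723, 0.0, 0.004]
force: [0.2, -0.3, -0.4]
grip_width: 45.7
grasp_force: 0.0
```

```bash
python3 - <<'E'
from h import *
s=arm.get_state();print(s['time'],s['eef_pos'].round(1))
a=grab('f0');b=arm.read_camera('top');cv2.imwrite('pics/ft.png',b)
j=cv2.resize(a[110:200,260:360],(400,300),interpolation=2);p=cv2.resize(a[150:300,80:250],(400,300),interpolation=2)
f=cv2.resize(b[150:240,130:230],(400,300),interpolation=2);t=cv2.resize(b[120:270,240:420],(400,300),interpolation=2)
cv2.imwrite('pics/fin.png',np.vstack([np.hstack([j,p]),np.hstack([f,t])]))
E
```

```text
17.95 [ 465.2 -359.6  240.3]
```

View pics/fin.png

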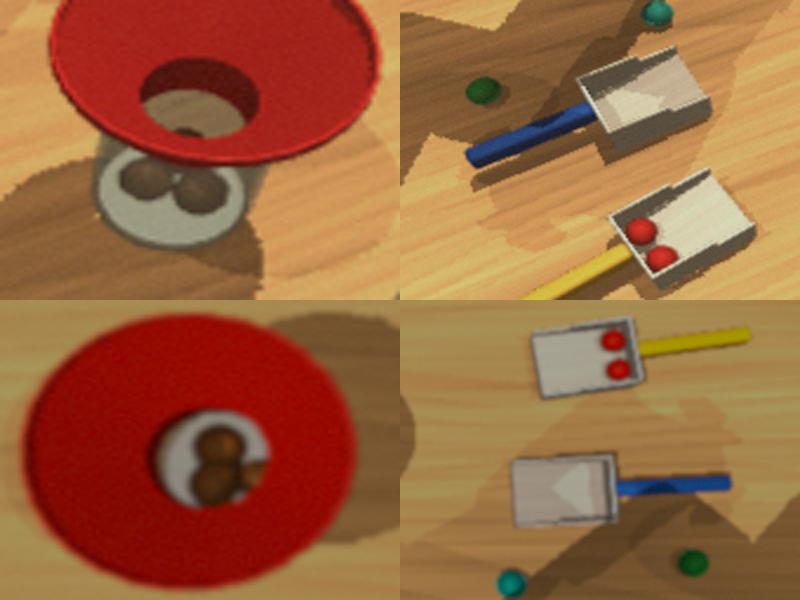

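The top view shows all three walnuts inside the jar: two at about (215,460) and one at the spout's edge (255,475). The blue scoop lies empty and flat on the table, and the candy scoop and jar are in place.

```bash
python3 -c "
from cell import arm
print(arm.hand_in())"
```

```text
the job is handed in; nothing more can be done
None
```

I poured all three walnuts through the funnel into the jar, set the blue scoop back down flat and let go of it, left the jar and the yellow scoop where they were, and handed the job in at about 18 s; the hand-in call gave no verdict.

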